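# Temperature check in the cold box

## Robot

A 6-joint arm with a two-finger parallel gripper is mounted at the origin on a cart in front of the work surface, level with it; the furniture and walls round the work are solid. World frame = base frame: x ahead of the robot, y to its left, z up, the work surface at z = 0. Lengths are in mm, angles in rad, forces in N, time in s.
With the tool pointing down it reaches from about 300 to 775 mm from the base axis. Payload 14.6 kg.
Tool frame: the origin (TCP) lies on the centre line of the jaws, within the pads' length; the fingertips stand 19 mm ahead of it and the grasp point (between the pads) is the TCP (bot.tip_reach is the distance from the TCP to the fingertips, in mm); z points along the fingers, y is the line along which they close (so a half turn about z gives the same grasp; the last joint's range is limited). The gripper opens to 85 mm and grips with 20 to 120 N. Pads are 22 mm wide; open, the fingers measure 114 mm over their backs; the gripper's body (76 mm by 85 mm) begins 54 mm behind the grasp point. The pads swing forward as they close: fully open they stand 13 mm farther back than shut.
Start: joints at [1.152, 0.3, 1.521, -0, 1.321, -0.067], TCP at [189.52, 516.306, 250.281] pointing down, gripper open.
Joint ranges: [-3.03, 3.03], [-0.79, 2.21], [0.23, 2.52], [-1.04, 4.18], [0, 3.07], [-2.55, 2.55]. Speed limits (rad/s): [2.22, 2.22, 2.57, 3.14, 3.14, 3.14].

## Interface

Orientations are given as a unit quaternion [w, x, y, z].
In Python, from rig import bot gives the robot as it stands. Calls block until the motion is done:
- bot.move_to(position, orientation): joint-space move of the TCP to a pose.
- bot.servo_line(position, attitude=None, speed=150, until_force=None): straight line of the TCP; attitude=None keeps the orientation; speed is the mean speed in mm/s. With until_force (N) it stops when the force on the tool has changed by that much, and returns True; else False.
- bot.move_joints(angles): joint-space move.
- bot.move_gripper(opening, grip_force=None): finger opening in mm; grip_force is the grip in N (None keeps the last); returns when the fingers have stopped.
- bot.dwell(seconds).
- bot.ik(position, orientation): joint angles nearest the present ones, or None.
- bot.read_state(): the state.
- bot.read_camera(name): name is "scene" or "top"; returns a dict with "image" (420x560x3 uint8, blue, green, red), "depth" (420x560 float32, mm along the optical axis (not along the pixel's ray), 0 where there is no reading), "fovy" (degrees; the focal length in pixels is half the picture's height over the tangent of half this angle, whatever the lens; pixels are square), "cx", "cy" (the principal point, pixels), "eye" and "attitude" of the camera in the world. Camera axes: x right, y down, z forward; pixel columns grow to the right and rows downward; lengths in mm; the calibration is good to about 2 mm. A picture is of the moment at which its call begins.
A pose or a line that the arm cannot do raises bot.MotionError and nothing moves.
- bot.finish_job(): hands the job in; it is judged then, once.
The state is a dict: "clock": time; "joint_positions": joint angles; "qvel": joint speeds; "effort": joint torques, N m; "ee_pos": TCP position; "tool_rot": TCP orientation; "ft_force": force on the tool from outside, world axes, zero at the start; "moment": the same for the moment, N m; "grip_width": finger opening in mm; "grip_force": force on a finger pad.
Only numpy, scipy, OpenCV 4.12 (cv2) and the standard library are available. Lean on these libraries where they do the work, as an engineer would, in place of code of your own. Each camera call takes 0.05 s, during which the arm holds its last target. There are 200 camera calls.

## Task

Check the temperature of the fish tin in the countertop cold box: slide the box's clear cover fully back, take the infrared thermometer wand from its cradle and aim its lens at the middle of the tin's lid, looking nearly straight down on it from about 10 cm above, and hold it still there for two seconds (it reads by itself). Then lay the wand gently back in its cradle, nose the same way as before, and slide the cover fully shut. Do not touch the tin or the lemon in the box and leave the other things alone.

Things in the scene. Friction and masses are not known exactly. Their poses are not given: they have to be found in the camera images.
- cold_box: White countertop cold box, 250 (x) x 214 (y) x 94 (z) mm, stands fast. Origin: on its underside, midway in y, 85 mm behind its front face; +x to its back, away from the robot within 6 degrees. Two wells side by side (+y, -y), x -73 to +25 mm, floor at z 14.5 mm: one holds the tin, one the lemon. Grey deck behind x = +72 mm and grey side lips (inner edges y = +-89 mm) stand 4 mm above the cover.
- cover (a joint): Slide of the clear cover over the wells, m, along the box's +x: 0 = shut (against the front rim), 0.085 = fully back (stop; wells open). No handle, level with the front rim: press down on its pad with closed fingertips and drag. Moves at about 1.2 N plus slight damping, so pressing with 6 to 12 N is enough; stays where it is left.
- cover_pad (a point): Centre of the ribbed black grip pad on top of the cover, 40 (box x) x 100 (box y) mm, 91 mm above the worktop; moves with the cover. Shut, it lies at x = -44 mm of the box; fully back, at x = +41 mm, 31 mm in front of the deck's edge, still free to press. Axes as the cold box.
- fish_tin: Round fish tin, 86 mm diameter, 40 mm high, standing loose in one of the wells. Origin at the centre of its underside, z up.
- tin_lid (a point): Centre of the top face of the tin's lid, 40 mm above the tin's origin, 36 mm below the top of the cover; the target for the thermometer.
- cold_lemon: Yellow lemon, 78 x 55 x 56 mm, lying loose in the other well. Origin at its underside.
- wand: White infrared thermometer wand, 0.13 kg: handle 124 (x) x 34 (y) x 26 (z) mm with black rubber sides; at its front a round head, 41 mm across, orange ring, bent 45 degrees down, lens in its end. Origin: centre of the handle's underside; +x to the nose, +z up. Grasp the handle across its 34 mm from above at x -20 to +18 mm. Centre of mass 24 mm ahead of the origin.
- lens (a point): Centre of the lens at the end of the wand's head, 94 mm ahead of the wand's origin (+x) and 24 mm below it. Its +z axis is the line of sight, pointing out of the lens: 45 degrees below the handle's +x.
- cradle: White charging cradle with grey cheeks, fast, 150 (x) x 66 (y) mm. Origin: centre of its underside, +x the way the nose points. Saddles at x -48 and +36 mm (16 thick, 60 wide, 77 high, slots 40 wide flaring up) hold the handle; 68 mm gap between them for fingers, over a ridge 24 wide, 43 high. Back stop 72 high, 4.5 mm behind the handle. Seated wand: origin 55 mm above this one, axes the same.
- salt: Salt shaker, 44 mm across, 90 mm high, standing behind the work; origin at its underside. Leave alone.
- pepper: Wooden pepper mill, 58 mm across, 170 mm high, standing behind the work; origin at its underside. Leave alone.
- honey: Honey jar with red cap, 60 mm across, 86 mm high, standing behind the work; origin at its underside. Leave alone.

How it is judged:
By the outcome, as a careful person would: the job done as asked, in the order asked, and still so for the second after the job is handed in, with the robot touching nothing.
It also fails if it takes over 72 s, if anything falls off the work surface, if the arm or the gripper's body presses on something with over 40 N, if the wrist force passes 120 N, or if a joint passes its speed limit or range.

## Working session

There is one attempt and no reset: what is moved stays moved. The work goes in short steps, each a Python script; the robot and the scene stay as the last script left them, time stands still between calls to the robot, and variables do not carry over. Pictures are saved under pics/ and viewed, at most 10 in all, crops included, and the job is handed in when it is done.

```bash
ls; mkdir -p pics; python3 - <<'E'
from rig import bot
import cv2,numpy as np
for n in("scene","top"):
    c=bot.read_camera(n); cv2.imwrite(f"pics/{n}0.png",c["image"]); np.savez(f"pics/{n}0.npz",**c)
    print(n,c["fovy"],c["cx"],c["cy"],c["eye"],c["attitude"])
s=bot.read_state();print(s)
E
```

```text
pics
scene 55.0683864766886 279.4366824494313 206.6053729185621 [157.5105434  343.58464812 674.99239078] [ 0.15459403 -0.35734561  0.85060684 -0.35337347]
top 42.6865280957424 286.1473504478737 203.1503408343196 [ 430.56815917  -50.06088187 1013.96244551] [-0.05737925  0.71306335 -0.69663583  0.05428445]
{'clock': 0.1, 'joint_positions': array([ 1.15239968e+00,  3.00437426e-01,  1.52153665e+00,  3.21848125e-05,
        1.32066754e+00, -6.66015797e-02]), 'qvel': array([ 1.04125763e-03, -3.15959153e-03, -1.13334556e-03,  1.51343497e-03,
        2.28407796e-05,  4.05519849e-04]), 'effort': array([ 9.52453556e-04, -5.44376671e+01, -3.62366974e+01, -7.03285536e-05,
        3.01473090e-03,  3.12041516e-05]), 'ee_pos': array([189.44139906, 516.14478042, 249.75856163]), 'tool_rot': array([-1.41076685e-04,  1.74995796e-01,  9.84569041e-01, -5.05391669e-04]), 'ft_force': array([ 0.49462497, -0.32955647,  0.27044873]), 'moment': array([-0.02922306, -0.03626414,  0.04144023]), 'grip_force': 0.0, 'grip_width': 85.78503562697773}
```

View pics/top0.png

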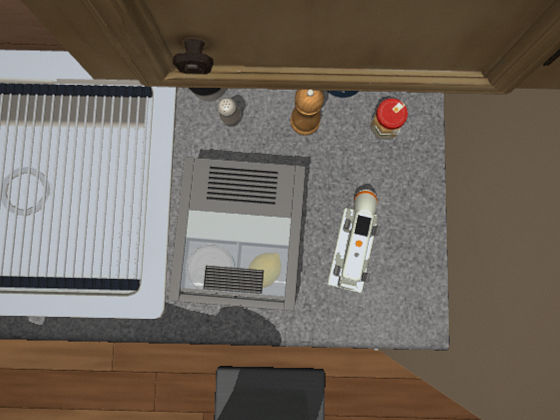

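View pics/scene0.png

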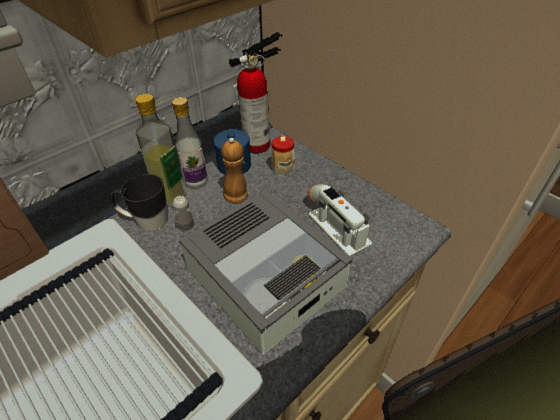

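The top view shows the cold box (cover shut, pad at about (233,279), tin at left (210,265), lemon at right (265,268)). The wand is in its cradle at about (355,245), nose towards the image top. A wall cabinet hangs over the back.

```bash
cat > h.py <<'E'
import numpy as np,cv2
from scipy.spatial.transform import Rotation as R
def rot(q): return R.from_quat(np.roll(np.asarray(q,float),-1))
def cloud(c):
    d=c["depth"]; h,w=d.shape; f=h/2/np.tan(np.radians(float(c["fovy"]))/2)
    u,v=np.meshgrid(np.arange(w),np.arange(h))
    p=np.stack([(u-c["cx"])/f*d,(v-c["cy"])/f*d,d],-1)
    P=rot(c["attitude"]).apply(p.reshape(-1,3)).reshape(h,w,3)+c["eye"]; P[d==0]=np.nan
    return P
E
python3 - <<'E'
from h import *
c=np.load("pics/top0.npz"); P=cloud(c); im=c["image"]
cv2.imwrite("pics/crop.png",cv2.resize(im[150:320,170:400],None,fx=3.4,fy=3.4,interpolation=cv2.INTER_CUBIC))
for n,uv in dict(table=(420,200),tin=(210,265),lemon=(265,268),pad=(233,279),deck=(243,205),cover=(240,228),handle=(357,250),cab=(350,70),cab2=(350,86),fridge=(193,55),backtab=(420,110),pepper=(309,100),nose=(366,200)).items(): print(n,P[uv[1],uv[0]].round(1))
U=np.arange(560)[None]*np.ones((420,1));z=P[...,2]
m=(z>88)&(z<100)&(U>170)&(U<312)
m[:150]=0
pts=P[m][:,:2].astype(np.float32); print("box",cv2.minAreaRect(pts),len(pts), np.median(z[m]))
# pad dark
g=im.max(-1); V=np.arange(420)[:,None]*np.ones((1,560))
m=(g<60)&(V>262)&(V<296)&(U>200)&(U<268)
print("padz",np.nanmedian(z[m]),cv2.minAreaRect(P[m&(np.abs(z-91)<8)][:,:2].astype(np.float32)))
for lo,hi in((4,20),(60,78),(78,90)):
    m=(z>lo)&(z<hi)&(U>320)&(U<385)&(V>180)&(V<300)
    print("cradle/wand",lo,hi,m.sum(),cv2.minAreaRect(P[m][:,:2].astype(np.float32)))
E
```

```text
table [ 6.042e+02 -2.993e+02 -2.000e-01]
tin [467.6  83.2  91.8]
lemon [464.8 -10.8  90.3]
pad [444.9  42.7  94.1]
deck [572.2  30.4  93.7]
cover [532.5  34.5  89.8]
handle [ 499.7 -168.6   83.7]
cab [ 636.6 -104.5  531. ]
cab2 [ 628.3 -106.8  511.6]
fridge [619.   32.2 596.1]
backtab [ 783.  -301.9    1. ]
pepper [740.9 -78.6 159.8]
nose [ 589.8 -186.    70.8]
box ((525.245849609375, 37.817527770996094), (214.3882598876953, 249.97828674316406), 86.75492858886719) 16713 92.0010640876917
padz 90.45887357178054 ((445.72314453125, 42.89971923828125), (97.67914581298828, 33.923561096191406), 86.17015075683594)
cradle/wand 4 20 1022 ((528.3426513671875, -170.8301239013672), (215.63345336914062, 114.63753509521484), 3.2027947902679443)
cradle/wand 60 78 886 ((518.5703735351562, -173.17190551757812), (62.178916931152344, 171.9559326171875), 78.0551528930664)
cradle/wand 78 90 1100 ((511.71875, -178.84898376464844), (57.802757263183594, 130.74232482910156), 70.27336120605469)
```

View pics/crop.png

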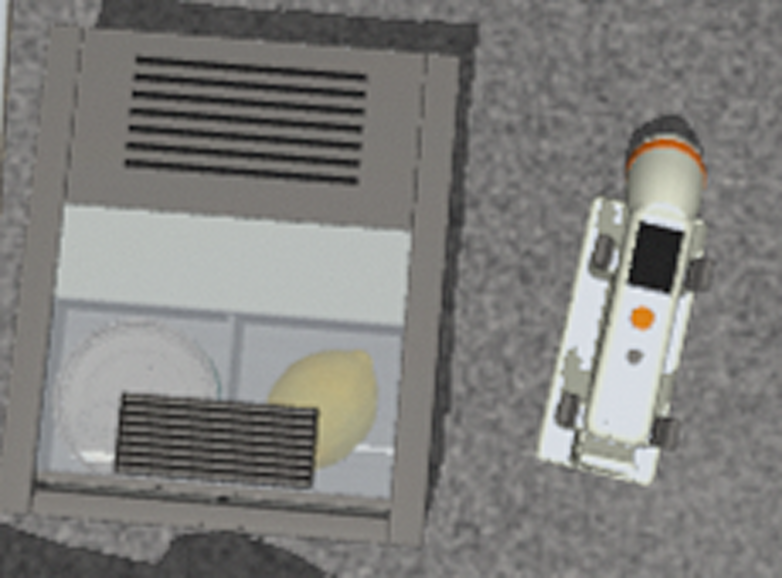

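The crop shows the tin in the left (+y) well and the lemon in the right. The wand's rear-centre is at crop (613,437), its orange button at (642,318) and its display at (657,258).

```bash
cat >> h.py <<'E'
def pix(c,u,v,z):
    h=c["depth"].shape[0]; f=h/2/np.tan(np.radians(float(c["fovy"]))/2)
    r=rot(c["attitude"]).apply([(u-c["cx"])/f,(v-c["cy"])/f,1.]); return c["eye"]+r*(z-c["eye"][2])/r[2]
def wandfit(c,box,z0=81):
    P=cloud(c); z=P[...,2]; im=c["image"]
    m=np.zeros(z.shape,bool); u0,u1,v0,v1=box; m[v0:v1,u0:u1]=1
    m&=(z>z0-2.5)&(z<z0+6); m=cv2.morphologyEx(m.astype(np.uint8),cv2.MORPH_OPEN,np.ones((5,5)))
    n,l,s,_=cv2.connectedComponentsWithStats(m); k=1+s[1:,4].argmax()
    q=P[l==k]; return cv2.minAreaRect(q[:,:2].astype(np.float32)),np.median(q[:,2]),len(q)
E
python3 - <<'E'
from h import *
c=np.load("pics/top0.npz")
for n,(a,b) in dict(rear=(613,437),dot=(634,356),button=(642,318),disp=(657,258)).items(): print(n,pix(c,a/3.4+170-.35,b/3.4+150-.35,81).round(1))
print(wandfit(c,(320,385,180,300)))
# plate corners of cradle z~?
for n,(a,b) in dict(rl=(539,460),rr=(655,485),fl=(596,198)).items(): 
    p=pix(c,a/3.4+170-.35,b/3.4+150-.35,8); print(n,p.round(1))
P=cloud(c);print(P[int(150+440/3.4),int(170+555/3.4)])
c=np.load("pics/scene0.npz");print(wandfit(c,(300,380,175,255)))
E
```

```text
rear [ 451.2 -156.9   81. ]
dot [ 492.3 -167.4   81. ]
button [ 511.8 -171.4   81. ]
disp [ 542.8 -179.1   81. ]
(((545.648681640625, -175.62835693359375), (20.513259887695312, 39.274742126464844), 80.60055541992188), np.float64(81.12091935985563), 186)
rl [ 439.5 -125.1    8. ]
rr [ 427.5 -188.2    8. ]
fl [ 584.4 -155.2    8. ]
[ 450.47184761 -133.53188816   12.4842423 ]
(((510.2430419921875, -171.99574279785156), (31.389429092407227, 118.99298858642578), 76.81343841552734), np.float64(81.50142252886803), 495)
```

```bash
cat >> h.py <<'E'
BO=np.array([525.2-40*np.cos(np.radians(-3.4)),37.8-40*np.sin(np.radians(-3.4)),0]); BY=np.radians(-3.4)
BX=np.array([np.cos(BY),np.sin(BY),0])
def q(r): return np.roll(r.as_quat(),1)
def down(yaw): # tool x at heading yaw, z down
    return R.from_euler("z",yaw)*R.from_euler("x",np.pi)
E
python3 - <<'E'
from h import *
from rig import bot
bot.move_gripper(0)
p=BO-44*BX; o=q(down(BY))
bot.move_to(p+[0,0,200],o)
bot.servo_line(p+[0,0,91+19+12],speed=200)
f0=bot.read_state()["ft_force"]
print(bot.servo_line(p+[0,0,91+19-8],speed=25,until_force=7))
s=bot.read_state();print(s["clock"],s["ee_pos"],s["ft_force"]-f0)
z=s["ee_pos"][2]; x=(s["ee_pos"]-BO)@BX
print(z,x)
for k in range(1,4):
    t=p+BX*20*k; t[2]=z
    bot.servo_line(t,speed=60)
    s=bot.read_state();print(s["clock"],s["ee_pos"],s["ft_force"]-f0)
c=bot.read_camera("top");cv2.imwrite("pics/drag.png",cv2.resize(c["image"][150:320,170:320],None,fx=3,fy=3))
E
```

```text
True
3.9083 [441.93554121  42.74387238 109.4933661 ] [ 0.11670481 -0.5433227   7.65145828]
109.49336609828252 -43.41110215622986
4.3917 [461.56142477  41.56316599 109.54593616] [-0.02625472 -1.30438978  4.45511027]
4.875 [481.36739108  40.44051951 109.53932319] [-0.55784112 -0.10427056  3.53109213]
5.3583 [501.34519117  39.27463377 109.54467437] [0.09544029 0.7800006  4.29286635]
```

View pics/drag.png

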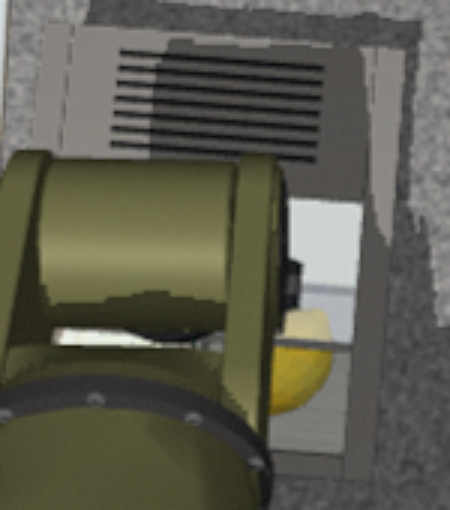

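The cover is moving with the finger: its front edge now lies across the lemon, at crop row 345. I'll press a little more and take it to the stop.

```bash
python3 - <<'E'
from h import *
from rig import bot
s=bot.read_state(); p=s["ee_pos"].copy()
bot.servo_line(p-[0,0,6],speed=15,until_force=4)
s=bot.read_state();print(s["ee_pos"],s["ft_force"]); z=s["ee_pos"][2]
t=BO+BX*46; t[2]=z
print(bot.servo_line(t,speed=40,until_force=12))
s=bot.read_state();print(s["clock"],s["ee_pos"],s["ft_force"],(s["ee_pos"]-BO)@BX)
bot.servo_line(s["ee_pos"]+[0,0,60],speed=200)
# go to above the wand, out of the box view
w=np.array([508.5,-170.5,0]); wy=np.radians(-13.5)
bot.move_gripper(70)
bot.move_to(w+[0,0,200],q(down(wy)))
c=bot.read_camera("top"); np.savez("pics/top1.npz",**c)
cv2.imwrite("pics/open.png",cv2.resize(c["image"][150:320,170:320],None,fx=3.5,fy=3.5,interpolation=cv2.INTER_CUBIC))
print(bot.read_state()["joint_positions"],bot.read_state()["clock"])
E
```

```text
[501.63521344  39.28732394 109.5380742 ] [0.35229969 0.40215191 5.80543383]
False
6.5 [530.7015472   37.48784239 109.49824825] [-2.23912045 -0.33769029  7.20235374] 45.51037646949319
[-3.89461798e-01  3.16479790e-01  1.62144697e+00  2.23413642e-04
  1.20413021e+00  1.41514699e+00] 8.525
```

View pics/open.png

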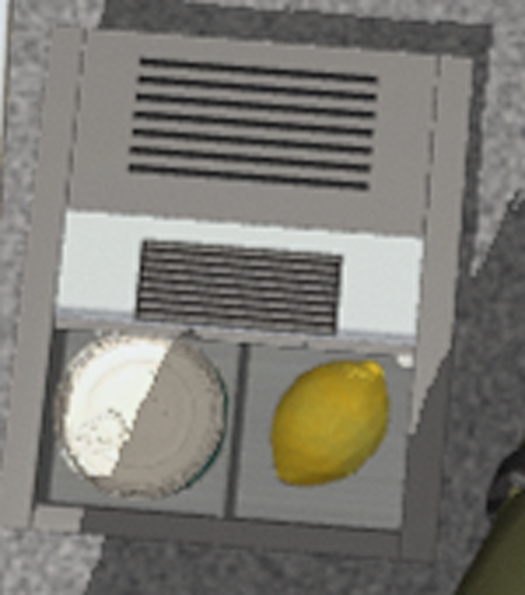

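The cover is open. The tin's lid is centred at about crop (141,413), the lemon is undisturbed, and the pad is behind the wells. Next I'll compute the poses and check which measuring headings the arm can reach.

```bash
cat >> h.py <<'E'
W=np.array([508.5,-171.6,55.]); WY=np.radians(-12.9)
G=np.array([0,0,13.]) # grasp point in wand frame
def toolpose(o,Rw,flip): # wand origin+rotation -> tcp pose
    Rt=Rw*R.from_euler("x",np.pi)*R.from_euler("z",np.pi*flip)
    return o+Rw.apply(G),q(Rt)
def meas(lid,h,tilt=0,dist=100):
    Rw=R.from_euler("z",h)*R.from_euler("y",np.pi/4-tilt)
    los=Rw.apply([1,0,-1])/2**.5
    return lid-los*dist-Rw.apply([94,0,-24]),Rw
E
python3 - <<'E'
from h import *
from rig import bot
c=np.load("pics/top1.npz"); P=cloud(c)
px=lambda a,b:(a/3.5+170-.36,b/3.5+150-.36)
u,v=px(239,287);pd=pix(c,u,v,91);print("pad box x",(pd-BO)@BX)
u,v=px(141,413);lid=pix(c,u,v,54.5);print("lid",lid)
z=P[...,2];U,V=np.meshgrid(np.arange(560),np.arange(420))
m=(np.hypot(U-u,V-v)<28)&(abs(z-54.5)<6);print(np.median(z[m]),cv2.minEnclosingCircle(P[m][:,:2].astype(np.float32)),P[m].mean(0))
# box-rim inner edges check: lid in box frame
d=lid-BO;print("lid box",d@BX,d@[-BX[1],BX[0],0])
for flip in(0,1):
    p,o=toolpose(W,R.from_euler("z",WY),flip); print("grasp",flip,None if (j:=bot.ik(p,o)) is None else j.round(2))
    for h in range(-180,180,30):
        p,o=toolpose(*meas(lid,np.radians(h)),flip); j=bot.ik(p,o)
        if j is not None: print(flip,h,p.round(),j.round(2))
E
```

```text
pad box x 40.775201616054495
lid [464.47980198  88.46003346  54.5       ]
51.11405759159635 ((463.9844970703125, 88.89543914794922), 49.69007873535156) [463.37541794  89.60203362  51.32375783]
lid box -23.61778289372571 46.96976834120023
grasp 0 [-0.39  0.49  1.72 -0.    0.93  1.4 ]
0 -180 [505.  88. 247.] [ 0.15 -0.06  2.1  -0.32  0.34 -1.17]
0 -60 [444. 123. 247.] [-0.1   0.31  1.67  0.62  1.66  2.41]
0 -30 [430. 109. 247.] [-0.01  0.41  1.55  0.37  1.89  2.07]
0 0 [424.  88. 247.] [0.09 0.45 1.48 0.07 1.99 1.66]
0 30 [430.  68. 247.] [ 0.19  0.44  1.49 -0.25  1.95  1.24]
0 60 [444.  54. 247.] [ 0.29  0.38  1.58 -0.52  1.78  0.86]
0 90 [464.  48. 247.] [ 0.35  0.28  1.72 -0.73  1.5   0.54]
0 120 [485.  54. 247.] [ 0.36  0.15  1.88 -0.87  1.14  0.23]
0 150 [499.  68. 247.] [ 0.3   0.02  2.02 -0.9   0.72 -0.17]
grasp 1 [-0.39  0.49  1.72 -0.    0.93 -1.74]
1 -180 [505.  88. 247.] [ 0.15 -0.06  2.1  -0.32  0.34  1.98]
1 -150 [499. 109. 247.] [-0.02 -0.05  2.09  0.8   0.54  0.45]
1 -120 [485. 123. 247.] [-0.13  0.05  1.99  0.91  0.97 -0.09]
1 -90 [464. 129. 247.] [-0.15  0.19  1.83  0.8   1.35 -0.42]
1 -60 [444. 123. 247.] [-0.1   0.31  1.67  0.62  1.66 -0.73]
1 -30 [430. 109. 247.] [-0.01  0.41  1.55  0.37  1.89 -1.07]
1 0 [424.  88. 247.] [ 0.09  0.45  1.48  0.07  1.99 -1.48]
1 30 [430.  68. 247.] [ 0.19  0.44  1.49 -0.25  1.95 -1.9 ]
1 60 [444.  54. 247.] [ 0.29  0.38  1.58 -0.52  1.78 -2.28]
```

```bash
python3 - <<'E'
from h import *
from rig import bot
p,o=toolpose(W,R.from_euler("z",WY),0)
bot.move_to(p+[0,0,70],o)
print(bot.servo_line(p,speed=80,until_force=6))
s=bot.read_state();print(s["clock"],s["ee_pos"],p,s["ft_force"])
bot.move_gripper(20,grip_force=45)
s=bot.read_state();print("grip",s["grip_width"],s["grip_force"],s["ft_force"])
bot.servo_line(p+[0,0,12],speed=30)
s=bot.read_state();print(s["clock"],s["grip_width"],s["grip_force"],s["ft_force"])
bot.servo_line(p+[0,0,150],speed=150)
c=bot.read_camera("scene");cv2.imwrite("pics/lift.png",c["image"])
E
```

```text
False
9.9083 [ 508.78642415 -171.68903858   68.49184133] [ 508.5 -171.6   68. ] [ 0.68975243 -0.19944412 -0.59586821]
grip 33.17737140027482 45.44616222381592 [-1.07108631  0.0335268   5.29617987]
10.875 33.42641196671187 44.80633199214935 [-0.66695489  0.67216755 -1.56848794]
```

View pics/lift.png

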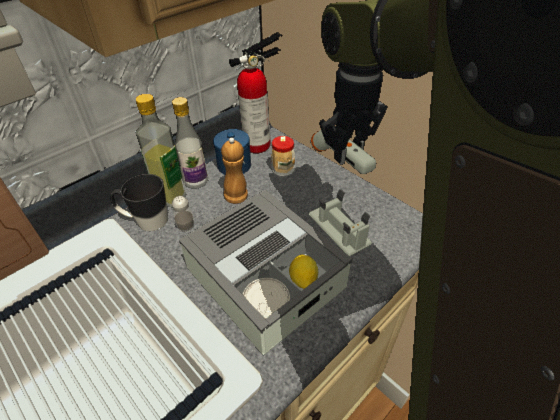

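The wand is held level and clear of the now empty cradle, seen at about (340,230). The tin and lemon are exposed in the open wells.

```bash
python3 - <<'E'
from h import *
from rig import bot
lid=np.array([464.4,88.6,54.5])
p,o=toolpose(*meas(lid,np.pi/2),0)
print(bot.ik(p+[0,0,40],o))
bot.move_to(p+[0,0,40],o)
bot.servo_line(p,speed=80)
bot.dwell(0.3)
c=bot.read_camera("top"); np.savez("pics/m.npz",**c)
d=bot.read_camera("scene"); np.savez("pics/ms.npz",**d)
s=bot.read_state();print(s["clock"],s["ee_pos"],p,s["grip_width"],rot(s["tool_rot"]).as_matrix()[:,2])
a=c["image"][130:310,150:330];b=d["image"][100:320,180:400]
cv2.imwrite("pics/m.png",np.hstack([cv2.resize(a,(400,400)),cv2.resize(b,(400,400))]))
E
```

```text
[ 0.34903427  0.23524861  1.67340831 -0.72680254  1.56456453  0.48086443]
14.025 [464.43107702  48.32879048 247.28326518] [464.4         48.29491347 247.13098834] 33.381910131946825 [ 2.95031460e-04 -7.07038520e-01 -7.07174974e-01]
```

View pics/m.png

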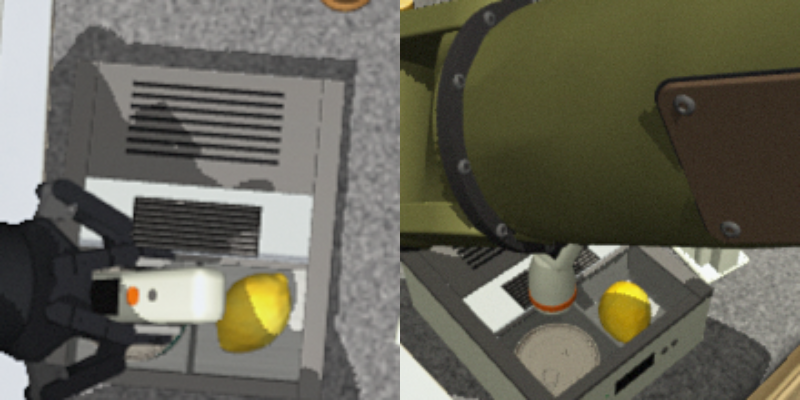

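The head's orange ring hangs over the tin lid, at about (553,300) in the right half. I'll check the button and the head against prediction, then hold.

```bash
python3 - <<'E'
from h import *
from rig import bot
c=np.load("pics/m.npz");print(pix(c,209.85-.3,263.2-.3,254.2),"expect",[464.4,59.8])
c=np.load("pics/ms.npz");im=c["image"].astype(int);P=cloud(c)
m=(im[...,2]>150)&(im[...,0]<80)&(im[...,2]-im[...,1]>60);m[:240]=0;m[290:]=0;m[:,:240]=0;m[:,290:]=0
q_=P[m];q_=q_[(q_[:,2]>120)];print("ring",len(q_),q_.min(0),q_.max(0),np.median(q_,0))
bot.dwell(2.6)
s=bot.read_state();print(s["clock"],s["ee_pos"])
E
```

```text
[464.03117321  60.46116786 254.2       ] expect [464.4, 59.8]
ring 4 [443.88289492  95.24579114 167.1374218 ] [453.04401684 105.83859102 170.55054295] [449.20783509 101.97536485 169.48569858]
16.625 [464.42029001  48.30451434 247.13523984]
```

The aim is confirmed within 1 mm and the hold is done. Now the wand goes back to its cradle.

```bash
python3 - <<'E'
from h import *
from rig import bot
s=bot.read_state(); bot.servo_line(s["ee_pos"]+[0,0,40],speed=120)
p,o=toolpose(W,R.from_euler("z",WY),0)
bot.move_to(p+[0,0,120],o)
bot.servo_line(p+[0,0,15],speed=120)
print(bot.servo_line(p-[0,0,2],speed=15,until_force=3))
s=bot.read_state();print(s["clock"],s["ee_pos"],p,s["ft_force"],s["grip_width"])
E
```

```text
True
20.0083 [ 508.45357061 -171.57305517   68.49296621] [ 508.5 -171.6   68. ] [-0.61928372  0.05214779  5.17761942] 33.149462692234955
```

```bash
python3 - <<'E'
from h import *
from rig import bot
bot.move_gripper(62)
s=bot.read_state(); print(s["ft_force"])
bot.servo_line(s["ee_pos"]+[0,0,110],speed=120)
bot.move_gripper(0)
p=BO+41*BX
bot.move_to(p+[0,0,200],q(down(BY)))
bot.servo_line(p+[0,0,122],speed=200)
c=bot.read_camera("scene");print(wandfit(c,(300,380,175,255)))
cv2.imwrite("pics/back.png",c["image"])
f0=bot.read_state()["ft_force"]
print(bot.servo_line(p+[0,0,102],speed=25,until_force=8))
s=bot.read_state();print(s["clock"],s["ee_pos"],s["ft_force"]-f0);z=s["ee_pos"][2]-.3
for x in(20,0,-20,-49):
    t=BO+BX*x;t[2]=z
    print(bot.servo_line(t,speed=45,until_force=15)); s=bot.read_state();print(s["clock"],(s["ee_pos"]-BO)@BX,s["ee_pos"][2],s["ft_force"]-f0)
bot.servo_line(s["ee_pos"]+[0,0,60],speed=150)
bot.move_to(np.array([330,-60,300.]),q(down(BY)))
c=bot.read_camera("top");np.savez("pics/top2.npz",**c);cv2.imwrite("pics/end.png",cv2.resize(c["image"][150:320,170:400],None,fx=3.4,fy=3.4,interpolation=cv2.INTER_CUBIC))
E
```

```text
[0.74096746 0.12154194 0.30206133]
(((512.6236572265625, -172.7696533203125), (30.554624557495117, 125.17074584960938), 77.92916107177734), np.float64(81.60425314316103), 534)
True
24.075 [526.32498038  37.76480192 109.5472307 ] [-2.84144754  0.34565048  7.96146822]
False
24.6917 20.2286492278583 109.52862608123183 [-2.6223359   0.17703029  6.91857712]
False
25.2833 -0.14639768887463886 109.5191434448172 [-1.4857309  -0.98084245  7.04020752]
False
25.875 -20.21793808578487 109.52085378428599 [-3.10839869 -1.79518511  7.65515781]
False
26.6667 -49.044594759668385 109.4997972734016 [-2.0014424  -0.46737415  8.90119546]
```

View pics/end.png

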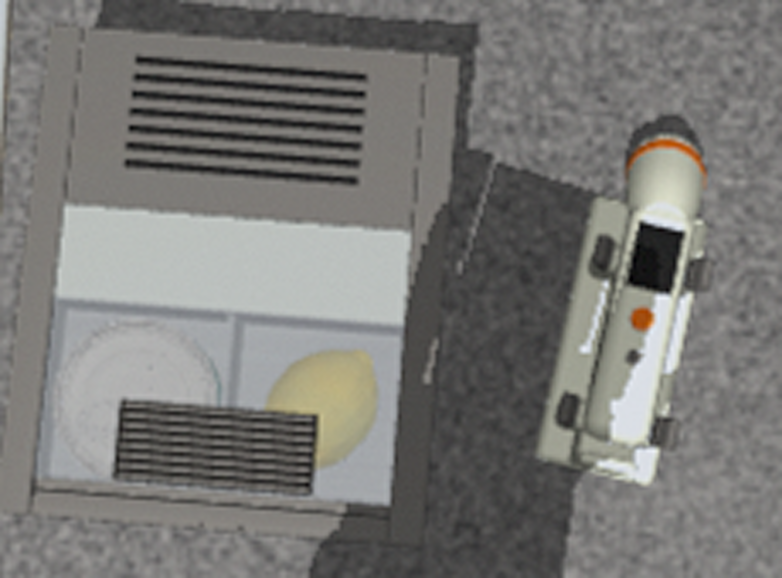

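The cover is shut: the pad is centred at crop (217,446), hard against the front rim and about 4 mm further forward than at the start, which matches box x = -44. The wand is seated exactly as before (button at (642,318)), and the tin and lemon are in place.

```bash
python3 -c "
from rig import bot
print(bot.finish_job(),bot.read_state()['clock'])"
```

```text
the job is handed in; nothing more can be done
the job is handed in; nothing more can be done
```

The job is handed in: I slid the cover fully back, held the wand 100 mm straight above the tin's lid for over two seconds, laid it back in its cradle nose the same way, and slid the cover fully shut. The interface gave no verdict on it.

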